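# Load and close two benchtop dewar flasks

### The job

Load and close the two small dewar flasks, one at a time so that neither is left standing open: first lower the canister with the blue grip into the blue flask and put the lid with the blue knob on it, then the canister with the yellow grip into the yellow flask and the lid with the yellow knob on that. Let each canister down to the flask's floor without dropping it, seat each lid level and fully home in the mouth, let go of everything, and leave all the other things on the bench where they stand.

Things in the scene. Friction and masses are not known exactly. Their poses are not given: they have to be found in the camera images.
- flask_blue: blue painted open dewar flask: upright cylinder 116 mm across (121 mm at its foot), 105 mm high, with a round well 90 mm across from the mouth down to a flat floor 20 mm above the bench (85 mm deep). It stands firm and does not shift. Origin: centre of its underside, on the bench; z up
- flask_yellow: yellow painted open dewar flask: upright cylinder 116 mm across (121 mm at its foot), 105 mm high, with a round well 90 mm across from the mouth down to a flat floor 20 mm above the bench (85 mm deep). It stands firm and does not shift. Origin: centre of its underside, on the bench; z up
- canister_blue: loose upright canister, about 160 g: steel pot 62 mm across, 56 mm high, with blue-capped vials (caps to 65 mm), a central 8 mm stem, and on it a round blue grip 20 mm across, from 93 to 123 mm above the underside. Held with the fingertips 95 mm or more above its underside, the fingers stay clear above the rim when it stands in the flask. Origin: centre of its underside; z up
- canister_yellow: loose upright canister, about 160 g: steel pot 62 mm across, 56 mm high, with yellow-capped vials (caps to 65 mm), a central 8 mm stem, and on it a round yellow grip 20 mm across, from 93 to 123 mm above the underside. Held with the fingertips 95 mm or more above its underside, the fingers stay clear above the rim when it stands in the flask. Origin: centre of its underside; z up
- lid_blue: loose white lid, about 150 g. Heights above its underside: blue round knob, 28 mm across, 62 to 96 mm; white drum, 112 mm across, 12 to 62 mm; below, a ring spigot 80 mm across (tip 74) that it stands on. Spigot goes in the mouth, drum rests on the rim: origin then 93 mm above the flask's. Hollow below (70 mm wide, 54 deep) to cover a canister's grip. Origin: centre of its underside; z up
- lid_yellow: loose white lid, about 150 g. Heights above its underside: yellow round knob, 28 mm across, 62 to 96 mm; white drum, 112 mm across, 12 to 62 mm; below, a ring spigot 80 mm across (tip 74) that it stands on. Spigot goes in the mouth, drum rests on the rim: origin then 93 mm above the flask's. Hollow below (70 mm wide, 54 deep) to cover a canister's grip. Origin: centre of its underside; z up
- bottle: bystander: loose white plastic bottle with a green label, 54 mm across, 125 mm high. Origin: centre of its underside. Leave it where it is
- vial_rack: bystander: loose white vial rack with orange, red and white caps, 60 mm (x) by 110 mm (y), 46 mm high. Origin: centre of its underside. Leave it where it is
- foot_a: bystander: loose black rubber foot, a cone 62 mm across and 28 mm high, standing among the task's things (another one, near the bench's far edge, is fixed and does not matter). Origin: centre of its underside. Leave it where it is
There are look-alikes about, which are no part of the job. Of the things that look like the flask_blue, take the one that is farthest to the robot's left at the start.

How it is judged:
By the outcome, as a careful person would: the job done as asked, in the order asked, and still so for the second after the job is handed in, with the robot touching nothing.
It also fails if it takes over 118 s, if anything falls off the work surface, if the arm or the gripper's body presses on something with over 40 N, if the wrist force passes 120 N, or if a joint passes its speed limit or range.

### The arm

A 6-joint arm with a two-finger parallel gripper is mounted at the origin on the work surface. World frame = base frame: x ahead of the robot, y to its left, z up, the work surface at z = 0. Lengths are in mm, angles in degrees, forces in N, time in s.
With the tool pointing down it reaches from about 350 to 850 mm from the base axis. Payload 8.1 kg.
Tool frame: the origin (TCP) lies at the very end of the fingers, on their centre line; the grasp point (between the pads) lies 19 mm behind it; z points along the fingers, y is the line along which they close (so a half turn about z gives the same grasp; the last joint's range is limited). The gripper opens to 85 mm and grips with 20 to 120 N. Pads are 22 mm wide; open, the fingers measure 114 mm over their backs; the gripper's body (76 mm by 85 mm) begins 54 mm behind the grasp point. The pads swing forward as they close: fully open they stand 13 mm farther back than shut.
Start: joints at [64.95, 7.471, 85.268, -0, 87.261, -4.893], TCP at [206.732, 563.265, 199.692] pointing down, gripper open.
Joint ranges: [-169.43, 169.43], [-51.17, 129.36], [1.28, 143.12], [-76.62, 256.62], [0, 156.53], [-152.29, 152.29]. Speed limits (degrees/s): [136.94, 136.94, 159.86, 180, 180, 180].

### API

Orientations are given as [roll, pitch, yaw] about the fixed x, y, z axes, in that order (R = Rz(yaw) Ry(pitch) Rx(roll)).
In Python, from bench import sense, eyes, job, models gives the robot as it stands. The module is installed in compiled form; this text tells all that it offers.
- The arm moves only by the tool apply_moves, never from a script. Its argument "rows" is a list of rows, each a list of 6 numbers: the shift along the tool's x, y, z in mm, then the turn, a rotation vector about the tool's x, y, z in rad. In form: [[dx, dy, dz, rx, ry, rz], ...]. A call has exactly 5 rows; each row shifts and turns the commanded pose from where the row before left it, along the tool's axes as they then stand; what a row does not reach is not made up. A row lasts 1/8 s, in which the tool goes at most 62.5 mm and 10.7 degrees, less where a joint would pass 70% of its speed; a pose out of reach is approached as far as the arm can. A call is refused whole if a number of a shift passes 62.5 or a number of a turn 0.188, either way. A call with a gripper value outside its range is refused whole. "fingers" is the finger opening in mm, from 0 to 85.4, set as the call begins (left out, the last holds). The fingers move at their own pace and stop on an object; "grip_force" is the grip in N (left out, the last holds). Time passes only in rows, so rows that do not move let the fingers close, or fill a call up. It gives the time, the measured TCP pose, the force, the opening and the grip force at its end, in the units of the state.
- sense(): the state, without advancing time (a new reading comes with each control period).
- eyes.snapshot(name): name is "scene" or "top" or "wrist"; returns (picture, depth): 480x640x3 uint8, red, green, blue; 480x640 float32, mm along the optical axis (not along the pixel's ray), 0 where there is no reading.
- eyes.get_calibration(name): a dict with "intrinsics" (3x3 intrinsics, pixels), "D" ([k1, k2, p1, p2, k3] as OpenCV has them; the pictures are not rectified), "R" (3x3) and "t" (3): a world point X has camera coordinates R X + t; the wrist camera has in their place "mount" (4x4, takes a point from camera to tool coordinates, whose origin is the TCP and whose axes are the flange's). Camera axes: x right, y down, z forward; pixel columns grow to the right and rows downward; lengths in mm; the calibration is good to about 2 mm. A picture is of the moment at which its call begins: read the wrist's pose just before it. get_calibration takes no time and is no camera call.
- job.hand_in(): hands the job in; it is judged then, once.
Trained networks look in the newest picture that a camera, given by its name, has taken for a name from the list of things; names that differ only in an ending like _2 or _b are one class to them, and where a whole thing is asked for, a point or a joint stands for the part that bears it (a point fixed in the world has none). Each returns a list of dicts, best first, with "confidence" (0 to 1); they miss things now and then, are a little off and sometimes report something else, mostly with a low value. They report only what shows in the picture. A call takes as long as a camera call. They do not tell look-alikes from the thing itself.
- models.boxes_of(name, camera): "xyz" ([x, y, z] in mm, in world coordinates, good to about 4 mm: the middle of the surface that is visible of it).
- models.cut_out(name, camera): "pixels" (480x640 bool, what is visible of it).
- models.place_of(name, camera): "xyz" ([x, y, z] in mm, in world coordinates, good to about 4 mm: a listed point, or the origin of a listed thing).
The state is a dict: "time": time; "joint_pos": joint angles; "qd": joint speeds; "joint_efforts": joint torques, N m; "tool_pos": TCP position; "tcp_rot": TCP orientation; "ft_force": force on the tool from outside, world axes, zero at the start; "wrist_torque": the same for the moment, N m; "finger_gap": finger opening in mm; "grip_force": force on a finger pad.
Only numpy, scipy, OpenCV 4.12 (cv2) and the standard library are available. Lean on these libraries where they do the work, as an engineer would, in place of code of your own. Each camera call takes 0.05 s, during which the arm holds its last target. There are 200 camera calls.

## Working session

There is one attempt and no reset: what is moved stays moved. The work goes in short steps, Python scripts to look and compute and a tool call to move; the robot and the scene stay as the last step left them, time stands still between calls to the robot, and variables do not carry over. Pictures are saved under pics/ and viewed, at most 14 in all, crops included, and the job is handed in when it is done.

Besides the shell and the picture viewer there is one more tool, called after "Call:" as name(argument=value, ...) on one line, values as JSON. apply_moves: Moves the arm, as the interface text tells. Its arguments: {"type":"object","properties":{"rows":{"type":"array"},"fingers":{"type":"number"},"grip_force":{"type":"number"}},"required":["rows"]}

```bash
mkdir -p pics
python3 - <<'E'
from bench import sense, eyes, job, models
import cv2,numpy as np
s=sense();print(s['time'],s['tool_pos'],s['tcp_rot'],s['finger_gap'])
for c in ["scene","top"]:
    p,d=eyes.snapshot(c);cv2.imwrite(f"pics/{c}0.png",p[:,:,::-1])
    for n in "flask_blue flask_yellow canister_blue canister_yellow lid_blue lid_yellow bottle vial_rack foot_a".split():
        print(c,n,[(np.round(r['xyz']).tolist(),round(r['confidence'],2)) for r in models.place_of(n,c)])
E
```

```text
0.0 [206.45781508 562.71500681 198.61994268] [-1.79894350e+02 -8.38668625e-03  1.59845716e+02] 85.2088911123349
scene flask_blue [([684.0, -358.0, 2.0], 0.92), ([472.0, 90.0, -0.0], 0.57)]
scene flask_yellow [([379.0, 270.0, 0.0], 0.68), ([474.0, -111.0, 1.0], 0.44)]
scene canister_blue [([649.0, 13.0, 2.0], 0.97), ([507.0, 442.0, 4.0], 0.49)]
scene canister_yellow [([639.0, 226.0, 2.0], 0.69)]
scene lid_blue [([355.0, -272.0, -0.0], 0.76)]
scene lid_yellow [([501.0, -420.0, -0.0], 0.87)]
scene bottle []
scene vial_rack [([508.0, 443.0, 0.0], 0.8)]
scene foot_a [([643.0, -223.0, -3.0], 0.56)]
top flask_blue [([471.0, 87.0, 0.0], 0.84), ([685.0, -360.0, 1.0], 0.76), ([377.0, 271.0, -1.0], 0.31)]
top flask_yellow [([379.0, 272.0, -0.0], 0.93)]
top canister_blue [([646.0, 13.0, 2.0], 0.78)]
top canister_yellow [([638.0, 221.0, -1.0], 0.6)]
top lid_blue [([357.0, -274.0, -1.0], 0.77)]
top lid_yellow [([500.0, -420.0, 4.0], 0.96)]
top bottle [([470.0, -112.0, -1.0], 0.56)]
top vial_rack [([509.0, 440.0, 2.0], 0.6), ([500.0, -423.0, 4.0], 0.43)]
top foot_a [([647.0, -228.0, 2.0], 0.61)]
```

View pics/scene0.png

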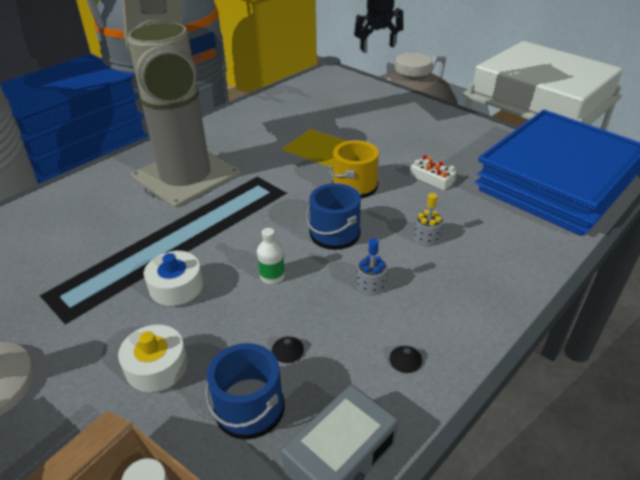

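View pics/top0.png

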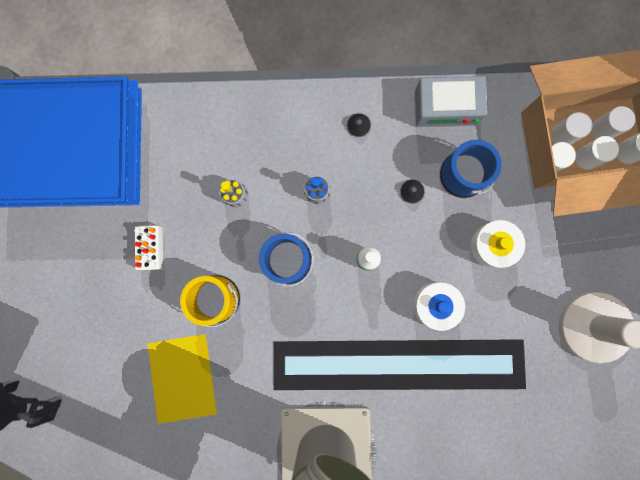

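Blue flask look-alikes in the top picture are (285,259), at y≈+88, and (471,168), at y≈-359. The robot's left is +y, which is image left, so the target is (285,259). I'll confirm it in a crop and refine the poses from depth.

```bash
cat > h.py <<'E'
from bench import sense, eyes, job, models
import cv2,numpy as np
from scipy.optimize import least_squares
from scipy.spatial.transform import Rotation as Ro
def cloud(c):
    s=sense();p,d=eyes.snapshot(c);k=eyes.get_calibration(c)
    v,u=np.nonzero(d>0);z=d[v,u]
    n=cv2.undistortPoints(np.stack([u,v],1).astype(np.float64)[:,None],np.array(k['intrinsics'],float),np.array(k['D'],float))[:,0]
    X=np.c_[n*z[:,None],z]
    if c=='wrist':
        M=np.array(k['mount']);T=X@M[:3,:3].T+M[:3,3]
        W=T@Ro.from_euler('xyz',s['tcp_rot'],degrees=True).as_matrix().T+s['tool_pos']
    else: W=(X-np.array(k['t']).ravel())@np.array(k['R'])
    return p,W,p[v,u].astype(int),np.c_[u,v]
def near(W,xy,r,z0,z1): return (np.hypot(W[:,0]-xy[0],W[:,1]-xy[1])<r)&(W[:,2]>z0)&(W[:,2]<z1)
def annulus(P,ri,ro,x0):   # centre of ring-shaped flat set
    f=lambda c:(lambda r:np.maximum(0,ri-r)+np.maximum(0,r-ro))(np.hypot(P[:,0]-c[0],P[:,1]-c[1]))
    return least_squares(f,x0,loss='soft_l1').x
E
python3 - <<'E'
from h import *
O=dict(flask_blue=((471,88),105,45,58),flask_yellow=((378,271),105,45,58),lid_blue=((356,-273),62,14,56),lid_yellow=((500,-420),62,14,56),
 canister_blue=((647,13),123,0,10),canister_yellow=((638,224),123,0,10))
for c in ['top','scene']:
    p,W,C,uv=cloud(c)
    for n,(xy,h,ri,ro) in O.items():
        m=near(W,xy,80 if h<120 else 25,h-6,h+6)
        P=W[m]
        if len(P)<5: print(c,n,len(P));continue
        print(c,n,len(P),np.round(annulus(P,ri,ro,P[:,:2].mean(0)),1),'mean',P.mean(0).round(1),'mid',((P.max(0)+P.min(0))/2).round(1),np.ptp(P,axis=0).round(1))
    if c=='top': cv2.imwrite('pics/crop1.png',cv2.resize(p[120:330,170:530,::-1],None,fx=2.2,fy=2.2,interpolation=cv2.INTER_CUBIC))
E
```

```text
top flask_blue 778 [473.7  91.3] mean [473.9  91.3 103.9] mid [473.4  92.5 104.5] [114.  114.3  10.6]
top flask_yellow 815 [378.9 273.8] mean [378.9 273.9 103.9] mid [378.8 273.6 104.2] [112.8 114.7  10. ]
top lid_blue 1682 [ 356.9 -275.4] mean [ 357.2 -274.8   62.1] mid [ 356.2 -275.1   61.9] [110.2 113.6  11.7]
top lid_yellow 1619 [ 502.4 -422.4] mean [ 502.  -420.7   62.1] mid [ 502.  -421.5   62. ] [110.3 110.3  11.9]
top canister_blue 58 [647.2  14.1] mean [647.2  14.1 121.9] mid [646.8  14.  121.9] [18.6 18.4  8.9]
top canister_yellow 56 [642.8 224.4] mean [642.2 223.4 122.4] mid [642.3 224.4 122.2] [16.7 19.7  9.5]
scene flask_blue 709 [475.5  90.8] mean [477.5  88.2 105.5] mid [475.9  90.2 104.9] [114.6 118.   11.8]
scene flask_yellow 549 [380.4 273.8] mean [382.2 270.8 105.6] mid [380.1 274.2 104.8] [119.  118.   11.4]
scene lid_blue 1472 [ 357.5 -274.9] mean [ 365.3 -279.6   63.6] mid [ 357.1 -275.9   62.1] [114.7 110.9  11.9]
scene lid_yellow 2345 [ 503.1 -420.4] mean [ 509.9 -423.5   63.8] mid [ 503.6 -420.1   62. ] [112.6 113.2  11.9]
scene canister_blue 79 [648.3  13.6] mean [649.8  11.9 123.1] mid [648.4  13.5 122.9] [19.  19.7 11.2]
scene canister_yellow 58 [644.6 223.1] mean [645.6 221.8 123.4] mid [645.2 223.1 122.5] [18.7 21.4 11. ]
```

View pics/crop1.png

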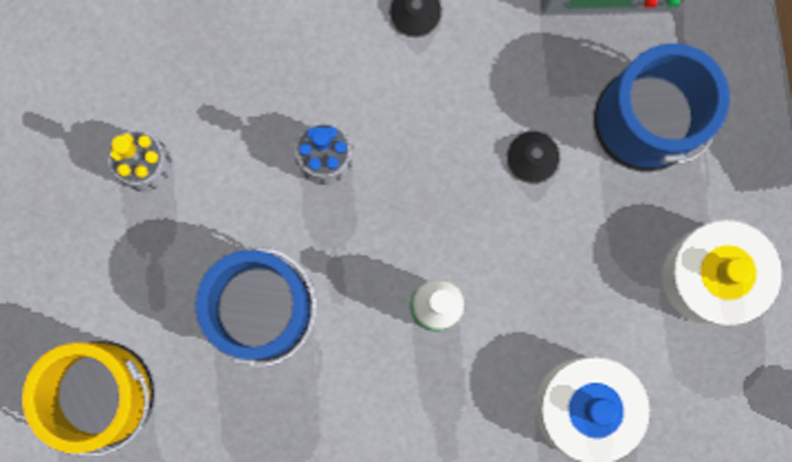

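The crop shows the target flask, crop (255,305), is the leftmost blue one; the other is at (673,95). Depth puts rims at 104 mm, lids at 62 mm and grips at 122 mm, as they should be. I'll turn the tool to yaw 90 (tool x = world y, tool y = world x) and head for the blue canister.

Call:
apply_moves(rows=[[0, 0, -10, 0, 0, 0.174], [0, 0, -10, 0, 0, 0.174], [0, 0, -10, 0, 0, 0.174], [0, 0, -10, 0, 0, 0.174], [0, 0, -10, 0, 0, 0.174]], fingers=60)

```text
time: 1.72
tool_pos: [206.7, 563.3, 250.0]
tcp_rot: [180.0, -0.0, 109.7]
ft_force: [-0.0, 0.2, 0.4]
finger_gap: 59.9
grip_force: 0.0
```

Call:
apply_moves(rows=[[0, 0, 0, 0, 0, 0.174], [0, 0, 0, 0, 0, 0.174], [-39, 31, 0, 0, 0, 0], [-39, 31, 0, 0, 0, 0], [-39, 31, 0, 0, 0, 0]])

```text
time: 2.35
tool_pos: [300.5, 445.2, 249.7]
tcp_rot: [180.0, -0.0, 90.1]
ft_force: [0.3, 0.4, 0.3]
finger_gap: 59.9
grip_force: 0.0
```

Call:
apply_moves(rows=[[-39, 31, 0, 0, 0, 0], [-39, 31, 0, 0, 0, 0], [-39, 31, 0, 0, 0, 0], [-39, 31, 0, 0, 0, 0], [-39, 31, 0, 0, 0, 0]])

```text
time: 2.98
tool_pos: [455.9, 250.2, 249.9]
tcp_rot: [180.0, -0.0, 90.1]
ft_force: [0.5, 0.5, -0.6]
finger_gap: 60.4
grip_force: 0.0
```

Call:
apply_moves(rows=[[-39, 31, 0, 0, 0, 0], [-39, 31, 0, 0, 0, 0], [-39, 31, 0, 0, 0, 0], [-39, 31, 0, 0, 0, 0], [-39, 31, 0, 0, 0, 0]])

```text
time: 3.6
tool_pos: [611.2, 55.3, 249.8]
tcp_rot: [180.0, -0.0, 90.1]
ft_force: [0.1, 0.5, 1.0]
finger_gap: 60.0
grip_force: 0.0
```

Call:
apply_moves(rows=[[-21, 18, 0, 0, 0, 0], [-20.5, 18.5, 0, 0, 0, 0], [0, 0, 25, 0, 0, 0], [0, 0, 35, 0, 0, 0], [0, 0, 30, 0, 0, 0]])

```text
time: 4.22
tool_pos: [646.6, 15.1, 158.3]
tcp_rot: [-180.0, -0.0, 90.0]
ft_force: [0.1, -0.2, -0.3]
finger_gap: 60.3
grip_force: 0.0
```

Run:
```python
from h import *
p,W,C,uv=cloud('wrist'); cv2.imwrite('pics/w1.png',p[:,:,::-1])
m=near(W,(647,14),30,112,130);P=W[m];print(len(P),P.mean(0) if len(P) else 0,((P.max(0)+P.min(0))/2).round(1),np.ptp(P,axis=0).round(1))
print(models.place_of('canister_blue','wrist'))
```

```text
752 [646.73817306  16.38941923 122.24757879] [646.6  15.2 118.7] [19.8 20.  13.3]
[{'xyz': [645.3, 21.1, -2.5], 'confidence': 0.9}]
```

View pics/w1.png

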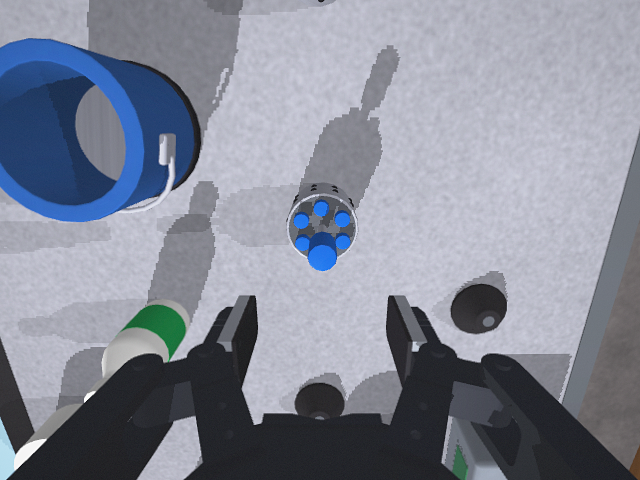

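The wrist view shows the blue grip at (322,255), centred between the fingers, and depth puts it within 1 mm of the TCP. Descending to grip.

Call:
apply_moves(rows=[[0, 0, 25, 0, 0, 0], [0, 0, 20, 0, 0, 0], [0, 0, 12, 0, 0, 0], [0, 0, 4, 0, 0, 0], [0, 0, 0, 0, 0, 0]])

```text
time: 4.95
tool_pos: [647.0, 15.2, 99.0]
tcp_rot: [180.0, 0.0, 90.1]
ft_force: [0.1, 0.6, 0.1]
finger_gap: 59.7
grip_force: 0.0
```

Call:
apply_moves(rows=[[0, 0, 0, 0, 0, 0], [0, 0, 0, 0, 0, 0], [0, 0, 0, 0, 0, 0], [0, 0, 0, 0, 0, 0], [0, 0, 0, 0, 0, 0]], fingers=10, grip_force=40)

```text
time: 5.58
tool_pos: [646.8, 15.2, 98.7]
tcp_rot: [-180.0, -0.0, 90.1]
ft_force: [0.0, -0.7, 1.3]
finger_gap: 10.1
grip_force: 0.0
```

Call:
apply_moves(rows=[[0, 0, 0, 0, 0, 0], [0, 0, 0, 0, 0, 0], [0, 0, -5, 0, 0, 0], [0, 0, -10, 0, 0, 0], [0, 0, -10, 0, 0, 0]])

```text
time: 6.2
tool_pos: [647.1, 15.2, 124.9]
tcp_rot: [180.0, 0.0, 90.1]
ft_force: [-1.1, 0.0, -1.0]
finger_gap: 10.0
grip_force: 0.0
```

The fingers closed to 10 mm with no force, so I missed. Looking.

Run:
```python
from h import *
p,W,C,uv=cloud('wrist'); q,W2,C2,_=cloud('scene')
cv2.imwrite('pics/m1.png',np.hstack([cv2.resize(p,(400,300)),cv2.resize(q[200:320,300:460],(400,300))])[:,:,::-1])
for n,w in(('wrist',W),('scene',W2),('top',cloud('top')[1])):
    m=near(w,(647,14),60,55,150);P=w[m];print(n,len(P),P.mean(0).round(1),P.min(0).round(),P.max(0).round())
```

```text
wrist 5256 [646.7  20.2  74.5] [616. -12.  55.] [677.  46. 126.]
scene 675 [651.2   9.7  74.4] [617. -18.  55.] [679.  43. 128.]
top 148 [641.8   2.3  63. ] [616. -15.  55.] [669.  44. 125.]
```

View pics/m1.png

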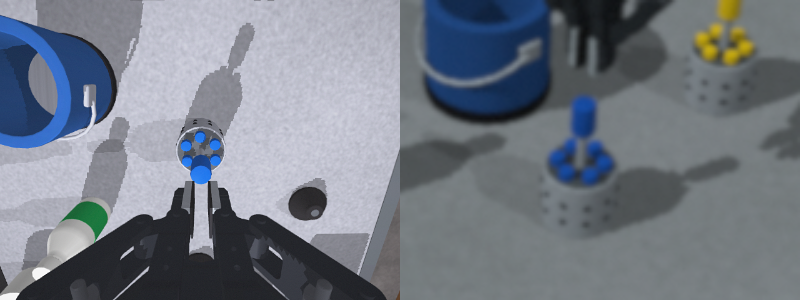

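The blue canister still stands undisturbed: its grip is at (200,170) in the left half, with the closed fingers just beside it at (200,190). Next I'll measure where the fingertips really are.

Run:
```python
from h import *
s=sense();print(s['tool_pos'],s['tcp_rot'],np.round(s['joint_pos'],2))
for n in('scene','top','wrist'):
    p,W,C,uv=cloud(n)
    for lo in range(110,210,15):
        m=near(W,(647,14),70,lo,lo+15)&(C.max(1)<95);P=W[m]
        b=near(W,(647,14),40,lo,lo+15)&(C[:,2]>C[:,0]+60);B=W[b]
        print(n,lo,'dark',len(P),P.mean(0).round(1) if len(P) else '',(P.min(0).round(),P.max(0).round()) if len(P) else '','blue',len(B),B.mean(0).round(1) if len(B) else '')
print({k:np.round(v,2).tolist() for k,v in eyes.get_calibration('wrist').items()})
```

```text
[647.71450013  15.14570292 125.25295522] [1.79859818e+02 9.16249831e-03 9.00548628e+01] [-3.19 17.09 82.11 -0.   80.66 -3.25]
scene 110 dark 0   blue 79 [650.1  10.4 119.7]
scene 125 dark 0   blue 15 [648.8  12.9 125.9]
scene 140 dark 0   blue 0 
scene 155 dark 43 [650.7  11.6 164.9] (array([629.,   5., 159.]), array([667.,  19., 170.])) blue 0 
scene 170 dark 90 [654.9  12.2 177.9] (array([630.,   5., 170.]), array([669.,  24., 185.])) blue 0 
scene 185 dark 93 [651.   11.1 191.9] (array([631.,   4., 185.]), array([669.,  21., 200.])) blue 0 
scene 200 dark 233 [650.    9.6 208.8] (array([607.,   2., 200.]), array([689.,  31., 215.])) blue 0 
top 110 dark 1 [641.8   9.5 120.6] (array([642.,   9., 121.]), array([642.,   9., 121.])) blue 5 [645.1   5.8 120. ]
top 125 dark 0   blue 0 
top 140 dark 0   blue 0 
top 155 dark 0   blue 1 [636.3   8.2 156. ]
top 170 dark 0   blue 0 
top 185 dark 1 [629.3   6.8 197.5] (array([629.,   7., 198.]), array([629.,   7., 198.])) blue 0 
top 200 dark 11 [617.6   6.1 210.9] (array([607.,   4., 207.]), array([629.,  13., 214.])) blue 1 [616.5  29.5 209.6]
wrist 110 dark 0   blue 1071 [646.7  16.9 121.7]
wrist 125 dark 0   blue 3 [643.1  12.7 125.1]
wrist 140 dark 0   blue 0 
wrist 155 dark 369 [646.6  23.8 166. ] (array([628.,   8., 156.]), array([665.,  28., 170.])) blue 0 
wrist 170 dark 904 [647.   23.2 177.9] (array([628.,   7., 170.]), array([665.,  28., 185.])) blue 0 
wrist 185 dark 1398 [646.7  22.7 194.2] (array([614.,   6., 185.]), array([674.,  31., 200.])) blue 0 
wrist 200 dark 9332 [646.1  22.5 209.3] (array([603.,   4., 200.]), array([691.,  31., 215.])) blue 0 
{'intrinsics': [[339.41, 0.0, 321.52], [0.0, 339.41, 238.52], [0.0, 0.0, 1.0]], 'D': [-0.02, 0.0, 0.0, 0.0, 0.0], 'mount': [[-0.0, -0.95, -0.32, 83.87], [1.0, -0.0, -0.0, 0.01], [0.0, -0.32, 0.95, -174.78], [0.0, 0.0, 0.0, 1.0]]}
```

Run:
```python
from h import *
for n in('scene','wrist'):
    p,W,C,uv=cloud(n)
    m=near(W,(647,14),60,128,175);P=W[m]
    h,e=np.histogram(P[:,2],bins=range(128,178,4));print(n,list(zip(e,h)),P[P[:,2].argsort()][:15].round(), C[m][P[:,2].argsort()][:15])
```

```text
scene [(np.int64(128), np.int64(0)), (np.int64(132), np.int64(0)), (np.int64(136), np.int64(0)), (np.int64(140), np.int64(0)), (np.int64(144), np.int64(0)), (np.int64(148), np.int64(0)), (np.int64(152), np.int64(0)), (np.int64(156), np.int64(12)), (np.int64(160), np.int64(16)), (np.int64(164), np.int64(35)), (np.int64(168), np.int64(31)), (np.int64(172), np.int64(28))] [[658.  13. 156.]
 [642.  15. 156.]
 [643.  16. 159.]
 [642.  11. 159.]
 [643.   7. 159.]
 [638.   7. 159.]
 [659.   9. 159.]
 [660.  13. 159.]
 [642.  14. 159.]
 [653.   7. 160.]
 [659.  12. 160.]
 [642.  17. 160.]
 [642.   8. 160.]
 [659.   6. 161.]
 [642.  11. 161.]] [[ 79  85  88]
 [ 54  58  59]
 [ 51  55  57]
 [ 44  47  48]
 [ 57  62  63]
 [ 82  88  90]
 [ 87  94  97]
 [ 65  70  72]
 [ 36  39  40]
 [ 85  91  94]
 [ 72  77  80]
 [ 42  46  46]
 [ 45  48  48]
 [ 96 103 106]
 [ 27  29  29]]
wrist [(np.int64(128), np.int64(0)), (np.int64(132), np.int64(0)), (np.int64(136), np.int64(0)), (np.int64(140), np.int64(0)), (np.int64(144), np.int64(0)), (np.int64(148), np.int64(0)), (np.int64(152), np.int64(10)), (np.int64(156), np.int64(75)), (np.int64(160), np.int64(177)), (np.int64(164), np.int64(280)), (np.int64(168), np.int64(347)), (np.int64(172), np.int64(259))] [[641.  15. 154.]
 [651.  15. 155.]
 [641.  16. 155.]
 [651.  16. 155.]
 [651.  16. 155.]
 [641.  12. 155.]
 [651.  17. 156.]
 [641.  10. 156.]
 [641.  16. 156.]
 [641.  17. 156.]
 [651.  12. 156.]
 [641.  12. 156.]
 [641.  15. 156.]
 [651.  13. 156.]
 [651.  14. 156.]] [[111 113 120]
 [121 121 132]
 [117 119 126]
 [122 121 128]
 [121 122 131]
 [109 112 117]
 [120 121 129]
 [ 63  64  68]
 [116 118 127]
 [117 115 124]
 [122 121 128]
 [110 112 119]
 [108 109 116]
 [119 119 129]
 [118 117 125]]
```

Scene and wrist depth both put the closed fingertips at z≈155 while the reported TCP is 125. The real finger ends are therefore about 30 mm behind the stated TCP; laterally they agree. I'll correct by -30 mm: open, descend to TCP 68, and check again.

Call:
apply_moves(rows=[[0, 0, 0, 0, 0, 0], [0, 0, 0, 0, 0, 0], [0, 0, 0, 0, 0, 0], [0, 0, 15, 0, 0, 0], [0, 0, 15, 0, 0, 0]], fingers=45)

```text
time: 7.22
tool_pos: [646.4, 15.2, 92.2]
tcp_rot: [-180.0, -0.0, 90.1]
ft_force: [0.1, -0.7, -0.5]
finger_gap: 45.3
grip_force: 0.0
```

Call:
apply_moves(rows=[[0, 0, 12, 0, 0, 0], [0, 0, 10, 0, 0, 0], [0, 0, 5, 0, 0, 0], [0, 0, 0, 0, 0, 0], [0, 0, 0, 0, 0, 0]])

```text
time: 7.85
tool_pos: [647.3, 15.2, 67.3]
tcp_rot: [179.9, 0.0, 90.1]
ft_force: [-0.1, 0.2, -0.5]
finger_gap: 45.0
grip_force: 0.0
```

Run:
```python
from h import *
print(sense()['tool_pos'],sense()['finger_gap'])
for n in('scene','wrist'):
    p,W,C,uv=cloud(n)
    m=near(W,(647,14),60,75,175)&(C[:,2]<C[:,0]+40)&(np.abs(W[:,0]-647)>16);P=W[m];P=P[P[:,2].argsort()]
    print(n,P[:8].round())
    b=near(W,(647,14),40,105,130)&(C[:,2]>C[:,0]+60);print(W[b].mean(0),W[b].max(0))
cv2.imwrite('pics/m2.png',cv2.resize(p,(400,300))[:,:,::-1])
```

```text
[647.25932356  15.15838942  67.33619303] 45.039990469496374
scene [[625.  24. 103.]
 [619.   9. 104.]
 [678.  12. 104.]
 [626.  18. 104.]
 [626.   9. 105.]
 [625.   8. 105.]
 [625.  16. 105.]
 [626.  12. 106.]]
[650.10520738   9.72674205 118.99394804] [658.87142474  22.72133442 127.5707169 ]
wrist [[625.  21. 101.]
 [625.  12. 101.]
 [670.  11. 101.]
 [670.  11. 102.]
 [625.  11. 102.]
 [625.  22. 102.]
 [670.  21. 102.]
 [625.  19. 102.]]
[646.72211964  17.89062363 119.93177171] [656.66666249  25.00127894 125.90159575]
```

View pics/m2.png

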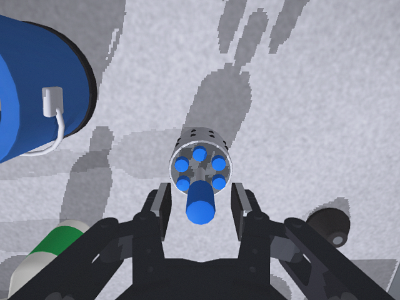

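The grip, at (200,205), now lies between the pads, with the tips at z≈102. Closing.

Call:
apply_moves(rows=[[0, 0, 0, 0, 0, 0], [0, 0, 0, 0, 0, 0], [0, 0, 0, 0, 0, 0], [0, 0, 0, 0, 0, 0], [0, 0, 0, 0, 0, 0]], fingers=8, grip_force=50)

```text
time: 8.57
tool_pos: [647.1, 15.2, 67.2]
tcp_rot: [180.0, 0.0, 90.1]
ft_force: [-1.2, 0.1, 5.3]
finger_gap: 18.2
grip_force: 49.3
```

Call:
apply_moves(rows=[[0, 0, 0, 0, 0, 0], [0, 0, -5, 0, 0, 0], [0, 0, -10, 0, 0, 0], [0, 0, -10, 0, 0, 0], [0, 0, -10, 0, 0, 0]])

```text
time: 9.2
tool_pos: [647.0, 15.2, 102.7]
tcp_rot: [180.0, 0.0, 90.1]
ft_force: [1.0, 0.2, -1.6]
finger_gap: 18.7
grip_force: 49.0
```

Gripped at 18.7 mm. Lift and carry to the blue flask.

Call:
apply_moves(rows=[[0, 0, -15, 0, 0, 0], [0, 0, -22, 0, 0, 0], [0, 0, -25, 0, 0, 0], [0, 0, -22, 0, 0, 0], [0, 0, -14, 0, 0, 0]])

```text
time: 9.82
tool_pos: [647.5, 15.2, 202.1]
tcp_rot: [179.9, 0.0, 90.1]
ft_force: [0.1, 0.1, -2.7]
finger_gap: 18.1
grip_force: 49.0
```

Call:
apply_moves(rows=[[6, -14, 0, 0, 0, 0], [10, -22, 0, 0, 0, 0], [12, -28, 0, 0, 0, 0], [12, -28, 0, 0, 0, 0], [12, -28, 0, 0, 0, 0]])

```text
time: 10.45
tool_pos: [525.7, 67.4, 199.8]
tcp_rot: [-180.0, -0.0, 90.1]
ft_force: [0.7, -0.0, -2.1]
finger_gap: 18.2
grip_force: 49.1
```

Call:
apply_moves(rows=[[11, -24, 0, 0, 0, 0], [8, -17, 0, 0, 0, 0], [5, -11, 0, 0, 0, 0], [0, 0, 0, 0, 0, 0], [0, 0, 0, 0, 0, 0]])

```text
time: 11.08
tool_pos: [475.2, 90.8, 199.8]
tcp_rot: [180.0, 0.0, 90.0]
ft_force: [0.2, -0.4, -2.1]
finger_gap: 18.5
grip_force: 49.2
```

Run:
```python
from h import *
print(sense()['tool_pos'],sense()['finger_gap'])
for n in('scene','wrist','top'):
    p,W,C,uv=cloud(n)
    m=near(W,(475,91),75,99,110)&(C[:,2]>C[:,0]+50);P=W[m];r=annulus(P,45,58,(475,91));print(n,len(P),r.round(1))
    for lo in(110,135,160,190,225):
        m=near(W,(475,91),45,lo,lo+25);P=W[m];print(lo,len(P),P.mean(0).round(),P.min(0).round(),P.max(0).round()) if len(P) else 0
    if n=='wrist':w=p
cv2.imwrite('pics/m3.png',cv2.resize(w,(400,300))[:,:,::-1])
```

```text
[475.21544186  90.7900785  199.8373683 ] 18.50211213138009
scene 478 [475.9  90.5]
110 1 [466.  62. 135.] [466.  62. 135.] [466.  62. 135.]
135 265 [492.  72. 148.] [455.  57. 135.] [509. 108. 160.]
160 283 [492.  73. 173.] [455.  57. 160.] [510. 106. 185.]
190 356 [480.  86. 196.] [447.  59. 190.] [510. 120. 215.]
225 131 [482.  85. 241.] [453.  79. 227.] [500. 101. 250.]
wrist 4311 [473.1  91.7]
110 3 [487. 116. 135.] [474. 114. 134.] [494. 121. 135.]
135 583 [475. 117. 149.] [446. 101. 135.] [502. 122. 160.]
160 847 [475. 116. 173.] [443.  93. 160.] [505. 122. 185.]
190 2947 [475.  99. 196.] [446.  76. 190.] [503. 119. 215.]
225 1927 [475. 100. 242.] [452.  93. 227.] [498. 104. 250.]
top 225 [474.1  91.1]
135 9 [476.  59. 147.] [468.  59. 135.] [484.  61. 153.]
```

View pics/m3.png

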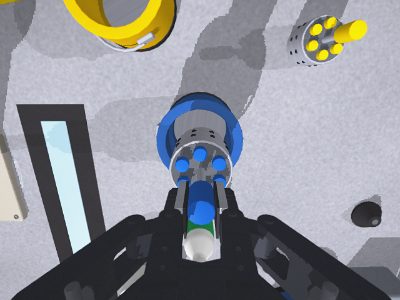

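The canister hangs at (475,91) with its underside at ≈134, centred over the flask mouth. The floor should be met at TCP≈87.

Call:
apply_moves(rows=[[0, 0, 15, 0, 0, 0], [0, 0, 28, 0, 0, 0], [0, 0, 30, 0, 0, 0], [0, 0, 22, 0, 0, 0], [0, 0, 10, 0, 0, 0]])

```text
time: 11.85
tool_pos: [473.1, 90.8, 92.1]
tcp_rot: [-179.8, 0.0, 90.0]
ft_force: [-1.1, 0.5, -2.2]
finger_gap: 18.0
grip_force: 49.1
```

Call:
apply_moves(rows=[[0, 0, 2, 0, 0, 0], [0, 0, 1.5, 0, 0, 0], [0, 0, 1.5, 0, 0, 0], [0, 0, 1, 0, 0, 0], [0, 0, 0.5, 0, 0, 0]])

```text
time: 12.48
tool_pos: [474.9, 91.0, 88.4]
tcp_rot: [180.0, -0.0, 90.1]
ft_force: [-0.2, 1.8, -2.1]
finger_gap: 18.1
grip_force: 49.1
```

Call:
apply_moves(rows=[[0, 0, 0.4, 0, 0, 0], [0, 0, 0.4, 0, 0, 0], [0, 0, 0.4, 0, 0, 0], [0, 0, 0.3, 0, 0, 0], [0, 0, 0, 0, 0, 0]])

```text
time: 13.1
tool_pos: [474.9, 91.1, 87.2]
tcp_rot: [180.0, -0.0, 90.1]
ft_force: [-2.7, -0.1, 5.6]
finger_gap: 18.5
grip_force: 50.0
```

Contact felt at TCP 87.2, as predicted. Releasing and rising.

Call:
apply_moves(rows=[[0, 0, 0, 0, 0, 0], [0, 0, 0, 0, 0, 0], [0, 0, 0, 0, 0, 0], [0, 0, 0, 0, 0, 0], [0, 0, 0, 0, 0, 0]], fingers=45)

```text
time: 13.72
tool_pos: [474.7, 91.0, 86.6]
tcp_rot: [-180.0, -0.0, 90.1]
ft_force: [0.3, -0.3, -0.4]
finger_gap: 45.0
grip_force: 0.0
```

Call:
apply_moves(rows=[[0, 0, -10, 0, 0, 0], [0, 0, -25, 0, 0, 0], [0, 0, -35, 0, 0, 0], [0, 0, -30, 0, 0, 0], [0, 0, -20, 0, 0, 0]])

```text
time: 14.35
tool_pos: [475.5, 91.1, 209.4]
tcp_rot: [179.8, -0.0, 90.1]
ft_force: [0.3, -0.2, -0.8]
finger_gap: 45.1
grip_force: 0.0
```

Run:
```python
from h import *
p,W,C,uv=cloud('wrist')
b=near(W,(475,91),25,115,160);P=W[b];print(len(P),P[P[:,2]>138].mean(0),P.min(0),P.max(0))
b=near(W,(475,91),35,70,95);P=W[b];print(len(P),P.mean(0),P.min(0),P.max(0))
```

```text
711 [474.77331931  91.4483266  143.15697638] [464.72479726  80.98566888 115.41881559] [484.71535238 100.56433516 145.42731206]
2623 [474.6258282   96.96081263  79.56828908] [444.09279988  62.92544126  70.11176104] [505.40276429 121.2789283   93.82755676]
```

Canister seated at (475,91), grip top at z≈143 as expected. Now to the blue lid.

Call:
apply_moves(rows=[[-25, -8, 0, 0, 0, 0], [-40, -13, 0, 0, 0, 0], [-50, -16, 0, 0, 0, 0], [-50, -16, 0, 0, 0, 0], [-50, -16, 0, 0, 0, 0]])

```text
time: 15.02
tool_pos: [405.2, -125.4, 206.8]
tcp_rot: [180.0, 0.0, 90.1]
ft_force: [0.9, -1.0, -0.3]
finger_gap: 44.8
grip_force: 0.0
```

Call:
apply_moves(rows=[[-50, -16, 0, 0, 0, 0], [-45, -14.5, 0, 0, 0, 0], [-35, -11.5, 0, 0, 0, 0], [-21, -7, 0, 0, 0, 0], [0, 0, 0, 0, 0, 0]], fingers=55)

```text
time: 15.65
tool_pos: [356.4, -276.1, 206.6]
tcp_rot: [-180.0, -0.0, 89.9]
ft_force: [-0.6, 0.6, -0.4]
finger_gap: 55.3
grip_force: 0.0
```

Call:
apply_moves(rows=[[0, 0, 25, 0, 0, 0], [0, 0, 35, 0, 0, 0], [0, 0, 27, 0, 0, 0], [0, 0, 10, 0, 0, 0], [0, 0, 0, 0, 0, 0]])

```text
time: 16.27
tool_pos: [357.1, -274.4, 109.6]
tcp_rot: [-180.0, -0.0, 90.1]
ft_force: [-0.1, 0.5, 0.9]
finger_gap: 54.7
grip_force: 0.0
```

Run:
```python
from h import *
print(sense()['tool_pos'])
p,W,C,uv=cloud('wrist');cv2.imwrite('pics/m4.png',cv2.resize(p,(400,300))[:,:,::-1])
b=near(W,(357,-275),25,90,102)&(C[:,2]>C[:,0]+50);P=W[b];print(len(P),P.mean(0),P.min(0),P.max(0))
b=near(W,(357,-275),65,58,66);P=W[b];print(len(P),annulus(P,10,56,(357,-275)),P.min(0),P.max(0))
b=near(W,(357,-275),70,80,180)&(C[:,2]<C[:,0]+30);P=W[b];print(P[P[:,2].argsort()][:5])
```

```text
[ 357.12033386 -274.38207238  109.5727731 ]
1539 [ 356.2534134  -273.01436827   95.97077171] [ 342.50866544 -287.47273655   90.009346  ] [ 369.69235636 -260.72051265   98.26780799]
17005 [ 356.19193778 -274.9051077 ] [ 300.32403159 -330.96085855   58.05309988] [ 412.0568938  -218.89742534   65.99704184]
[[ 384.92661324 -273.89779326  145.04966198]
 [ 329.40034124 -270.80433281  145.0697762 ]
 [ 329.37898837 -272.192418    145.40709805]
 [ 384.73027508 -271.56178844  145.41114332]
 [ 384.78793487 -272.60691167  145.43243649]]
```

View pics/m4.png

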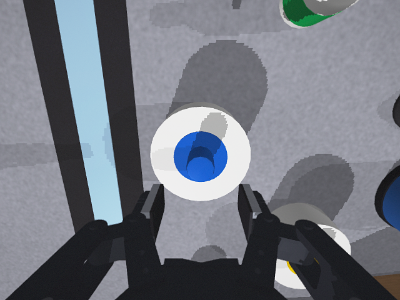

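The lid knob is at (200,160) in the half-size view. Centre (356,-275), within 1 mm of the TCP, and tips are 35 mm above it at this opening. Descending to TCP 37.

Call:
apply_moves(rows=[[0, 0, 20, 0, 0, 0], [0, 0, 25, 0, 0, 0], [0, 0, 17, 0, 0, 0], [0, 0, 8, 0, 0, 0], [0, 0, 2.5, 0, 0, 0]])

```text
time: 16.95
tool_pos: [357.3, -275.2, 37.4]
tcp_rot: [180.0, 0.0, 90.1]
ft_force: [0.7, 0.1, 0.0]
finger_gap: 54.8
grip_force: 0.0
```

Call:
apply_moves(rows=[[0, 0, 0, 0, 0, 0], [0, 0, 0, 0, 0, 0], [0, 0, 0, 0, 0, 0], [0, 0, 0, 0, 0, 0], [0, 0, 0, 0, 0, 0]], fingers=15, grip_force=60)

```text
time: 17.58
tool_pos: [357.6, -275.6, 38.0]
tcp_rot: [179.9, 0.1, 90.1]
ft_force: [-0.7, 1.1, 5.8]
finger_gap: 26.4
grip_force: 58.9
```

Call:
apply_moves(rows=[[0, 0, 0, 0, 0, 0], [0, 0, -5, 0, 0, 0], [0, 0, -10, 0, 0, 0], [0, 0, -15, 0, 0, 0], [0, 0, -20, 0, 0, 0]])

```text
time: 18.2
tool_pos: [356.9, -274.9, 88.2]
tcp_rot: [-180.0, -0.0, 90.1]
ft_force: [0.6, 0.3, -1.0]
finger_gap: 26.2
grip_force: 59.1
```

Call:
apply_moves(rows=[[0, 0, -24, 0, 0, 0], [0, 0, -30, 0, 0, 0], [0, 0, -32, 0, 0, 0], [0, 0, -28, 0, 0, 0], [0, 0, -16, 0, 0, 0]])

```text
time: 18.82
tool_pos: [357.6, -275.6, 219.8]
tcp_rot: [179.9, 0.1, 90.1]
ft_force: [0.2, 0.6, -1.0]
finger_gap: 26.4
grip_force: 59.2
```

Call:
apply_moves(rows=[[15, 5, 0, 0, 0, 0], [30, 10, 0, 0, 0, 0], [40, 13, 0, 0, 0, 0], [45, 14, 0, 0, 0, 0], [45, 14, 0, 0, 0, 0]])

```text
time: 19.45
tool_pos: [412.3, -97.5, 215.6]
tcp_rot: [-179.9, -0.1, 90.0]
ft_force: [0.8, 0.0, -1.5]
finger_gap: 26.3
grip_force: 59.1
```

Call:
apply_moves(rows=[[45, 14, 0, 0, 0, 0], [45, 14, 0, 0, 0, 0], [40, 13, 0, 0, 0, 0], [30, 11, 0, 0, 0, 0], [20, 7, 0, 0, 0, 0]])

```text
time: 20.08
tool_pos: [470.5, 82.5, 215.3]
tcp_rot: [-179.8, -0.0, 90.2]
ft_force: [0.4, 0.6, -1.0]
finger_gap: 26.4
grip_force: 59.1
```

Call:
apply_moves(rows=[[11, 3, 0, 0, 0, 0], [0, 0, 0, 0, 0, 0], [0, 0, 0, 0, 0, 0], [0, 0, 0, 0, 0, 0], [0, 0, 0, 0, 0, 0]])

```text
time: 20.7
tool_pos: [474.7, 90.5, 217.3]
tcp_rot: [180.0, 0.0, 90.0]
ft_force: [0.1, 1.3, -2.5]
finger_gap: 26.5
grip_force: 59.2
```

Run:
```python
from h import *
print(sense()['tool_pos'],sense()['finger_gap'])
V=[]
for n in('wrist','scene'):
    p,W,C,uv=cloud(n);V.append(p)
    for lo in range(160,260,8):
        m=near(W,(475,91),65,lo,lo+8);P=W[m]
        if len(P)>20:print(n,lo,len(P),P.mean(0).round(),P.min(0).round(),P.max(0).round())
    m=near(W,(475,91),62,225,245)&(C.min(1)>140);P=W[m]
    if len(P)>20: A=np.c_[P[:,:2],np.ones(len(P))];print('plane',np.linalg.lstsq(A,P[:,2],rcond=None)[0])
cv2.imwrite('pics/m5.png',np.hstack([cv2.resize(V[0],(400,300)),cv2.resize(V[1][130:280,250:450],(400,300))])[:,:,::-1])
```

```text
[474.72121307  90.46232902 217.31178639] 26.507847712475034
wrist 192 166 [474. 143. 197.] [433. 130. 193.] [513. 147. 200.]
wrist 200 234 [474. 143. 204.] [435. 131. 200.] [512. 147. 208.]
wrist 208 271 [473. 143. 212.] [434. 130. 208.] [513. 147. 216.]
wrist 216 310 [473. 143. 220.] [434. 130. 216.] [511. 147. 224.]
wrist 224 339 [474. 143. 228.] [435. 131. 224.] [513. 147. 232.]
wrist 232 419 [474. 143. 236.] [433. 103. 232.] [513. 147. 240.]
wrist 240 24561 [474. 107. 243.] [418.  35. 240.] [531. 147. 248.]
wrist 248 539 [474. 102. 253.] [451.  94. 248.] [496. 106. 256.]
wrist 256 1036 [475. 102. 260.] [448.  94. 256.] [501. 106. 264.]
plane [-8.51579554e-03  1.52473262e-04  2.46645676e+02]
scene 192 122 [506.  59. 197.] [440.  35. 192.] [533. 121. 200.]
scene 200 175 [504.  58. 204.] [438.  34. 200.] [533. 119. 208.]
scene 208 171 [505.  59. 212.] [439.  34. 208.] [532. 119. 216.]
scene 216 181 [504.  57. 220.] [438.  34. 216.] [533. 118. 224.]
scene 224 164 [505.  58. 228.] [439.  34. 224.] [533. 124. 232.]
scene 232 192 [507.  60. 236.] [442.  33. 232.] [534. 122. 240.]
scene 240 966 [484.  81. 244.] [419.  34. 240.] [534. 148. 248.]
scene 248 45 [481.  82. 252.] [455.  77. 248.] [497.  98. 256.]
scene 256 68 [482.  84. 260.] [448.  77. 256.] [503. 100. 264.]
plane [-3.45566573e-02  1.08075570e-01  2.50413359e+02]
```

View pics/m5.png

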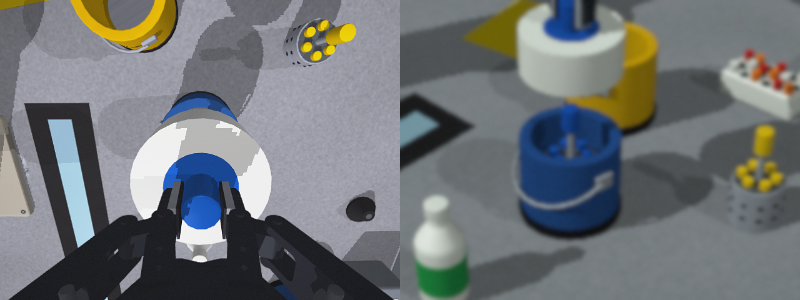

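The lid hangs level at (474.5,91), drum top at z 243 and underside at 181, over the flask with the canister standing inside. Home should be TCP ≈130.

Call:
apply_moves(rows=[[0, 0, 15, 0, 0, 0], [0, 0, 20, 0, 0, 0], [0, 0, 18, 0, 0, 0], [0, 0, 12, 0, 0, 0], [0, 0, 7, 0, 0, 0]])

```text
time: 21.42
tool_pos: [474.3, 91.0, 144.1]
tcp_rot: [-179.9, 0.0, 90.1]
ft_force: [0.3, 0.2, -0.7]
finger_gap: 26.3
grip_force: 59.2
```

Call:
apply_moves(rows=[[0, 0, 4, 0, 0, 0], [0, 0, 3, 0, 0, 0], [0, 0, 3, 0, 0, 0], [0, 0, 1.5, 0, 0, 0], [0, 0, 0.5, 0, 0, 0]])

```text
time: 22.05
tool_pos: [474.7, 91.0, 133.2]
tcp_rot: [180.0, -0.0, 90.1]
ft_force: [-0.3, -0.8, -1.2]
finger_gap: 26.0
grip_force: 59.2
```

Call:
apply_moves(rows=[[0, 0, 0.7, 0, 0, 0], [0, 0, 0.7, 0, 0, 0], [0, 0, 0.7, 0, 0, 0], [0, 0, 0.5, 0, 0, 0], [0, 0, 0, 0, 0, 0]])

```text
time: 22.68
tool_pos: [474.9, 91.1, 131.3]
tcp_rot: [180.0, -0.0, 90.1]
ft_force: [-4.3, -0.7, 5.7]
finger_gap: 26.0
grip_force: 60.1
```

Call:
apply_moves(rows=[[0, 0, 0.4, 0, 0, 0], [0, 0, 0, 0, 0, 0], [0, 0, 0, 0, 0, 0], [0, 0, 0, 0, 0, 0], [0, 0, 0, 0, 0, 0]])

```text
time: 23.3
tool_pos: [474.9, 91.1, 131.3]
tcp_rot: [180.0, -0.0, 90.1]
ft_force: [-6.1, -0.1, 8.6]
finger_gap: 26.1
grip_force: 60.4
```

Call:
apply_moves(rows=[[0, 0, 0, 0, 0, 0], [0, 0, 0, 0, 0, 0], [0, 0, 0, 0, 0, 0], [0, 0, 0, 0, 0, 0], [0, 0, -5, 0, 0, 0]], fingers=55)

```text
time: 23.92
tool_pos: [474.3, 91.0, 134.9]
tcp_rot: [-179.9, 0.0, 90.1]
ft_force: [-0.2, 0.1, 0.7]
finger_gap: 55.0
grip_force: 0.0
```

Call:
apply_moves(rows=[[0, 0, -10, 0, 0, 0], [0, 0, -20, 0, 0, 0], [0, 0, -25, 0, 0, 0], [0, 0, -20, 0, 0, 0], [0, 0, -10, 0, 0, 0]])

```text
time: 24.55
tool_pos: [475.4, 91.1, 222.1]
tcp_rot: [179.9, -0.0, 90.1]
ft_force: [-0.8, -1.0, -0.2]
finger_gap: 54.7
grip_force: 0.0
```

```bash
cat > chk.py <<'E'
from h import *
import sys
xy=tuple(map(float,sys.argv[1:3]))
for n in('wrist','scene','top'):
    p,W,C,uv=cloud(n)
    m=near(W,xy,60,147,163)&(C.min(1)>120);P=W[m];c=annulus(P,12,56,xy)
    A=np.c_[P[:,:2]-xy,np.ones(len(P))];q=np.linalg.lstsq(A,P[:,2],rcond=None)[0]
    print(n,len(P),c.round(1),'tilt',np.degrees(q[:2]).round(2),'z',q[2].round(1),'ext',P.min(0).round(),P.max(0).round())
E
python3 chk.py 475 91
```

```text
wrist 11892 [474.4  91.8] tilt [-0.02 -0.12] z 156.2 ext [418.  36. 147.] [530. 148. 158.]
scene 935 [476.7  90.5] tilt [-1.18  1.6 ] z 157.1 ext [419.  34. 147.] [532. 150. 161.]
top 383 [475.  91.] tilt [0.22 0.66] z 155.2 ext [432.  37. 149.] [522.  64. 160.]
```

Blue lid is level (0.1°) with its top at 155–156 mm, which is the home position. Next is the yellow canister.

Call:
apply_moves(rows=[[18, 23, 0, 0, 0, 0], [26, 33, 0, 0, 0, 0], [30, 38, 0, 0, 0, 0], [28, 35, 0, 0, 0, 0], [20, 26, 0, 0, 0, 0]], fingers=50)

```text
time: 25.32
tool_pos: [629.9, 214.2, 217.9]
tcp_rot: [-179.8, 0.0, 90.1]
ft_force: [-0.3, -0.9, 0.7]
finger_gap: 50.0
grip_force: 0.0
```

Call:
apply_moves(rows=[[10.5, 13, 0, 0, 0, 0], [0, 0, 15, 0, 0, 0], [0, 0, 25, 0, 0, 0], [0, 0, 25, 0, 0, 0], [0, 0, 15, 0, 0, 0]])

```text
time: 25.95
tool_pos: [640.4, 222.7, 136.7]
tcp_rot: [-179.8, 0.1, 90.0]
ft_force: [-0.2, -0.7, -0.7]
finger_gap: 50.2
grip_force: 0.0
```

Run:
```python
from h import *
print(sense()['tool_pos'])
p,W,C,uv=cloud('wrist');cv2.imwrite('pics/m6.png',cv2.resize(p,(400,300))[:,:,::-1])
b=near(W,(643.5,224),30,116,130)&(C[:,0]>C[:,2]+60);P=W[b];print(len(P),P.mean(0),P.min(0),P.max(0))
```

```text
[640.42866034 222.65567589 136.67110731]
849 [642.24355653 225.77849723 122.84005972] [632.49427553 214.88766521 116.00999833] [652.14493222 234.32181531 125.19356815]
```

View pics/m6.png

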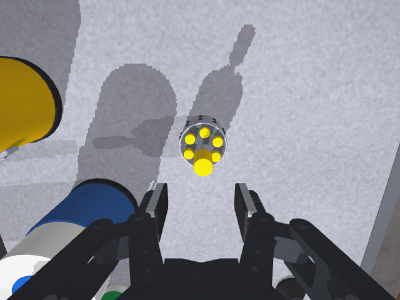

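The yellow grip is at (203,167), midway between the fingers, at (642,225).

Call:
apply_moves(rows=[[1, 0, 20, 0, 0, 0], [0, 0, 25, 0, 0, 0], [0, 0, 18, 0, 0, 0], [0, 0, 8, 0, 0, 0], [0, 0, 2.5, 0, 0, 0]])

```text
time: 26.62
tool_pos: [642.5, 224.7, 66.4]
tcp_rot: [-180.0, 0.0, 90.1]
ft_force: [0.4, 0.1, -0.2]
finger_gap: 50.0
grip_force: 0.0
```

Call:
apply_moves(rows=[[0, 0, 0, 0, 0, 0], [0, 0, 0, 0, 0, 0], [0, 0, 0, 0, 0, 0], [0, 0, 0, 0, 0, 0], [0, 0, 0, 0, 0, 0]], fingers=8, grip_force=50)

```text
time: 27.25
tool_pos: [643.3, 225.0, 68.0]
tcp_rot: [179.9, -0.0, 90.1]
ft_force: [-1.4, 1.2, 5.7]
finger_gap: 18.1
grip_force: 49.5
```

Call:
apply_moves(rows=[[0, 0, 0, 0, 0, 0], [0, 0, -5, 0, 0, 0], [0, 0, -10, 0, 0, 0], [0, 0, -10, 0, 0, 0], [0, 0, -10, 0, 0, 0]])

```text
time: 27.88
tool_pos: [642.8, 224.7, 102.7]
tcp_rot: [180.0, -0.0, 90.1]
ft_force: [0.4, 0.1, -1.3]
finger_gap: 18.4
grip_force: 49.0
```

Call:
apply_moves(rows=[[0, 0, -16, 0, 0, 0], [0, 0, -24, 0, 0, 0], [0, 0, -26, 0, 0, 0], [0, 0, -22, 0, 0, 0], [0, 0, -12, 0, 0, 0]])

```text
time: 28.5
tool_pos: [643.4, 224.9, 204.4]
tcp_rot: [179.8, -0.0, 90.1]
ft_force: [-0.0, 0.4, -1.9]
finger_gap: 18.1
grip_force: 48.9
```

Call:
apply_moves(rows=[[3, -14, 0, 0, 0, 0], [5, -26, 0, 0, 0, 0], [7, -36, 0, 0, 0, 0], [7, -38, 0, 0, 0, 0], [7, -38, 0, 0, 0, 0]])

```text
time: 29.12
tool_pos: [489.2, 253.6, 201.6]
tcp_rot: [-180.0, 0.0, 90.0]
ft_force: [-0.1, -0.2, -1.1]
finger_gap: 18.4
grip_force: 49.1
```

Call:
apply_moves(rows=[[7, -38, 0, 0, 0, 0], [6, -32, 0, 0, 0, 0], [4, -23, 0, 0, 0, 0], [2.3, -13, 0, 0, 0, 0], [1, -5.5, 0, 0, 0, 0]])

```text
time: 29.75
tool_pos: [378.7, 273.8, 201.8]
tcp_rot: [180.0, -0.0, 90.1]
ft_force: [-0.6, 0.0, -2.5]
finger_gap: 18.3
grip_force: 49.1
```

Call:
apply_moves(rows=[[0, 0, 0, 0, 0, 0], [0, 0, 0, 0, 0, 0], [0, 0, 0, 0, 0, 0], [0, 0, 0, 0, 0, 0], [0, 0, 0, 0, 0, 0]])

```text
time: 30.38
tool_pos: [379.1, 273.7, 201.6]
tcp_rot: [-180.0, 0.0, 90.0]
ft_force: [0.0, -0.7, -1.3]
finger_gap: 18.5
grip_force: 49.1
```

Run:
```python
from h import *
print(sense()['tool_pos'],sense()['finger_gap'])
for n in('scene','wrist','top'):
    p,W,C,uv=cloud(n)
    m=near(W,(379,274),75,99,110)&(C[:,0]>C[:,2]+60);P=W[m];print(n,len(P),annulus(P,45,58,(379,274)).round(1))
    for lo in(135,165):
        m=near(W,(379,274),45,lo,lo+25);P=W[m];print(lo,len(P),P.mean(0).round(),P.min(0).round(),P.max(0).round()) if len(P) else 0
    if n=='wrist': cv2.imwrite('pics/m7.png',cv2.resize(p,(400,300))[:,:,::-1])
```

```text
[379.11186821 273.67159274 201.6126348 ] 18.517450520026802
scene 394 [380.2 273.6]
135 207 [395. 255. 149.] [361. 240. 136.] [411. 287. 160.]
165 242 [395. 255. 178.] [356. 240. 165.] [413. 298. 190.]
wrist 4253 [377.7 274.6]
135 568 [378. 299. 149.] [347. 278. 135.] [408. 305. 160.]
165 1385 [380. 294. 182.] [347. 254. 165.] [410. 305. 190.]
top 630 [378.9 273.9]
135 85 [382. 248. 148.] [351. 242. 136.] [410. 267. 159.]
165 303 [381. 259. 185.] [350. 241. 165.] [411. 292. 190.]
```

View pics/m7.png

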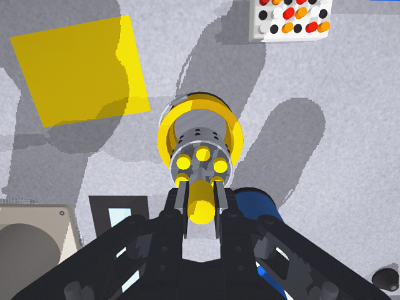

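The yellow canister hangs centred over the yellow flask mouth at (200,130). Lowering.

Call:
apply_moves(rows=[[0, 0, 15, 0, 0, 0], [0, 0, 28, 0, 0, 0], [0, 0, 30, 0, 0, 0], [0, 0, 24, 0, 0, 0], [0, 0, 11, 0, 0, 0]])

```text
time: 31.15
tool_pos: [377.5, 272.9, 91.1]
tcp_rot: [-179.8, 0.1, 90.1]
ft_force: [-0.8, 0.0, -1.6]
finger_gap: 17.9
grip_force: 49.1
```

Call:
apply_moves(rows=[[0, 0, 2, 0, 0, 0], [0, 0, 1.5, 0, 0, 0], [0, 0, 0.8, 0, 0, 0], [0, 0, 0.5, 0, 0, 0], [0, 0, 0, 0, 0, 0]])

```text
time: 31.78
tool_pos: [379.2, 273.8, 89.2]
tcp_rot: [180.0, -0.0, 90.1]
ft_force: [0.3, -0.6, -1.2]
finger_gap: 18.3
grip_force: 49.1
```

Call:
apply_moves(rows=[[0, 0, 0.3, 0, 0, 0], [0, 0, 0.3, 0, 0, 0], [0, 0, 0.2, 0, 0, 0], [0, 0, 0, 0, 0, 0], [0, 0, 0, 0, 0, 0]])

```text
time: 32.4
tool_pos: [379.0, 273.7, 88.1]
tcp_rot: [-180.0, 0.0, 90.1]
ft_force: [0.4, -0.1, -2.5]
finger_gap: 18.2
grip_force: 49.1
```

Call:
apply_moves(rows=[[0, 0, 0.4, 0, 0, 0], [0, 0, 0.4, 0, 0, 0], [0, 0, 0.4, 0, 0, 0], [0, 0, 0.2, 0, 0, 0], [0, 0, 0, 0, 0, 0]])

```text
time: 33.02
tool_pos: [379.4, 274.1, 87.9]
tcp_rot: [180.0, -0.0, 90.1]
ft_force: [-4.1, -1.0, 9.3]
finger_gap: 18.0
grip_force: 50.3
```

Contact; release, rise and go to the yellow lid.

Call:
apply_moves(rows=[[0, 0, 0, 0, 0, 0], [0, 0, 0, 0, 0, 0], [0, 0, 0, 0, 0, 0], [0, 0, 0, 0, 0, 0], [0, 0, 0, 0, 0, 0]], fingers=45)

```text
time: 33.65
tool_pos: [379.0, 273.7, 86.6]
tcp_rot: [-180.0, 0.0, 90.1]
ft_force: [0.9, 0.2, 0.4]
finger_gap: 44.8
grip_force: 0.0
```

Call:
apply_moves(rows=[[0, 0, -12, 0, 0, 0], [0, 0, -28, 0, 0, 0], [0, 0, -36, 0, 0, 0], [0, 0, -32, 0, 0, 0], [0, 0, -22, 0, 0, 0]])

```text
time: 34.28
tool_pos: [379.7, 274.1, 219.6]
tcp_rot: [179.9, -0.1, 90.1]
ft_force: [0.5, 0.4, 0.1]
finger_gap: 44.7
grip_force: 0.0
```

Run:
```python
from h import *
p,W,C,uv=cloud('wrist')
b=near(W,(379,274),25,115,160);P=W[b];print(len(P),P[P[:,2]>138].mean(0),P.min(0),P.max(0))
```

```text
662 [378.79828724 274.48086504 143.16596187] [368.98706096 264.07225187 115.61059187] [388.61867403 283.47897063 145.38662901]
```

Call:
apply_moves(rows=[[-20, 3.5, 0, 0, 0, 0], [-35, 6, 0, 0, 0, 0], [-50, 9, 0, 0, 0, 0], [-55, 10, 0, 0, 0, 0], [-55, 10, 0, 0, 0, 0]], fingers=55)

```text
time: 34.95
tool_pos: [417.8, 57.2, 216.9]
tcp_rot: [180.0, -0.0, 90.1]
ft_force: [-0.2, 0.2, -0.2]
finger_gap: 55.1
grip_force: 0.0
```

Call:
apply_moves(rows=[[-55, 9.5, 0, 0, 0, 0], [-55, 9.5, 0, 0, 0, 0], [-55, 9.5, 0, 0, 0, 0], [-55, 9.5, 0, 0, 0, 0], [-55, 9.5, 0, 0, 0, 0]])

```text
time: 35.58
tool_pos: [465.6, -218.1, 216.9]
tcp_rot: [180.0, 0.0, 90.0]
ft_force: [2.0, 0.3, 1.1]
finger_gap: 54.8
grip_force: 0.0
```

Call:
apply_moves(rows=[[-55, 10, 0, 0, 0, 0], [-50, 9, 0, 0, 0, 0], [-45, 8, 0, 0, 0, 0], [-35, 6.5, 0, 0, 0, 0], [-20, 4, 0, 0, 0, 0]])

```text
time: 36.2
tool_pos: [502.9, -422.9, 216.1]
tcp_rot: [-180.0, -0.0, 90.0]
ft_force: [0.4, 0.5, 0.3]
finger_gap: 55.2
grip_force: 0.0
```

Call:
apply_moves(rows=[[0, 0, 25, 0, 0, 0], [0, 0, 35, 0, 0, 0], [0, 0, 30, 0, 0, 0], [0, 0, 15, 0, 0, 0], [0, 0, 0, 0, 0, 0]])

```text
time: 36.83
tool_pos: [502.6, -420.5, 110.5]
tcp_rot: [-179.9, -0.1, 90.1]
ft_force: [0.4, -0.1, -0.3]
finger_gap: 55.0
grip_force: 0.0
```

Run:
```python
from h import *
print(sense()['tool_pos'])
p,W,C,uv=cloud('wrist');cv2.imwrite('pics/m8.png',cv2.resize(p,(400,300))[:,:,::-1])
xy=(502.5,-421.5)
b=near(W,xy,25,90,102)&(C[:,0]>C[:,2]+60);P=W[b];print(len(P),P.mean(0),P.min(0),P.max(0))
b=near(W,xy,65,58,66);P=W[b];print(len(P),annulus(P,10,56,xy),P.min(0),P.max(0))
```

```text
[ 502.58813974 -420.48765718  110.51879317]
1527 [ 502.20404901 -418.87586437   95.97308166] [ 488.62885115 -433.85666454   90.09131177] [ 515.70901117 -406.64789149   98.56696395]
16941 [ 502.26802102 -420.72186795] [ 446.56981415 -477.04874715   58.0243228 ] [ 558.090884   -364.4703688    65.97535285]
```

View pics/m8.png

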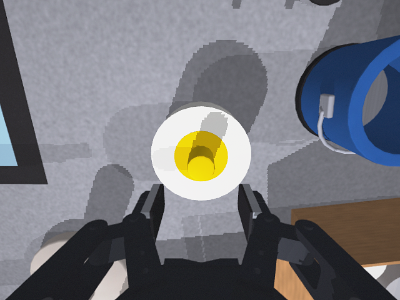

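The yellow knob is at (200,160), lid centre (502,-421), under the TCP.

Call:
apply_moves(rows=[[0, 0, 20, 0, 0, 0], [0, 0, 25, 0, 0, 0], [0, 0, 18, 0, 0, 0], [0, 0, 8, 0, 0, 0], [0, 0, 3, 0, 0, 0]])

```text
time: 37.5
tool_pos: [503.2, -421.1, 37.4]
tcp_rot: [-180.0, -0.0, 90.1]
ft_force: [0.6, -0.1, 0.0]
finger_gap: 55.1
grip_force: 0.0
```

Call:
apply_moves(rows=[[0, 0, 0, 0, 0, 0], [0, 0, 0, 0, 0, 0], [0, 0, 0, 0, 0, 0], [0, 0, 0, 0, 0, 0], [0, 0, 0, 0, 0, 0]], fingers=15, grip_force=60)

```text
time: 38.12
tool_pos: [503.7, -421.7, 38.7]
tcp_rot: [179.9, 0.1, 90.1]
ft_force: [-0.3, -0.6, 5.7]
finger_gap: 26.3
grip_force: 59.3
```

Call:
apply_moves(rows=[[0, 0, 0, 0, 0, 0], [0, 0, -5, 0, 0, 0], [0, 0, -10, 0, 0, 0], [0, 0, -15, 0, 0, 0], [0, 0, -20, 0, 0, 0]])

```text
time: 38.75
tool_pos: [503.1, -421.0, 88.7]
tcp_rot: [-180.0, -0.0, 90.1]
ft_force: [-0.2, -0.2, -1.3]
finger_gap: 26.2
grip_force: 59.1
```

Grasp is good. The path passes near the closed blue flask (knob top 189), so I'll lift the lid's underside to ≈212.

Call:
apply_moves(rows=[[0, 0, -25, 0, 0, 0], [0, 0, -30, 0, 0, 0], [0, 0, -30, 0, 0, 0], [0, 0, -30, 0, 0, 0], [0, 0, -28, 0, 0, 0]])

```text
time: 39.38
tool_pos: [503.4, -421.3, 233.8]
tcp_rot: [179.9, 0.1, 90.1]
ft_force: [0.9, -0.7, -1.5]
finger_gap: 26.3
grip_force: 59.1
```

Call:
apply_moves(rows=[[15, -2.5, -12, 0, 0, 0], [30, -5.5, -6, 0, 0, 0], [42, -7.5, 0, 0, 0, 0], [48, -8.5, 0, 0, 0, 0], [48, -8.5, 0, 0, 0, 0]])

```text
time: 40.0
tool_pos: [469.6, -235.7, 248.4]
tcp_rot: [-180.0, -0.0, 90.1]
ft_force: [1.4, 0.4, -1.5]
finger_gap: 26.1
grip_force: 59.2
```

Call:
apply_moves(rows=[[48, -8.5, 0, 0, 0, 0], [48, -8.5, 0, 0, 0, 0], [48, -8.5, 0, 0, 0, 0], [48, -8.5, 0, 0, 0, 0], [48, -8.5, 0, 0, 0, 0]])

```text
time: 40.62
tool_pos: [426.4, 3.8, 248.4]
tcp_rot: [180.0, -0.0, 90.1]
ft_force: [0.5, 0.2, -1.3]
finger_gap: 26.7
grip_force: 59.2
```

Call:
apply_moves(rows=[[48, -8.5, 0, 0, 0, 0], [48, -8.5, 0, 0, 0, 0], [48, -8.5, 0, 0, 0, 0], [42, -7.5, 0, 0, 0, 0], [38, -7, 0, 0, 0, 0]])

```text
time: 41.25
tool_pos: [385.9, 227.4, 248.5]
tcp_rot: [-180.0, -0.0, 90.1]
ft_force: [0.1, -0.3, -0.6]
finger_gap: 26.2
grip_force: 59.2
```

Call:
apply_moves(rows=[[24, -4, 0, 0, 0, 0], [15, -2.5, 0, 0, 0, 0], [7.5, -1, 0, 0, 0, 0], [0, 0, 0, 0, 0, 0], [0, 0, 0, 0, 0, 0]])

```text
time: 41.88
tool_pos: [380.3, 271.5, 248.7]
tcp_rot: [180.0, 0.0, 90.0]
ft_force: [-0.4, -0.4, -1.4]
finger_gap: 26.6
grip_force: 59.2
```

Call:
apply_moves(rows=[[0, 0, 10, 0, 0, 0], [0, 0, 13, 0, 0, 0], [0, 0, 8, 0, 0, 0], [0, 0, 0, 0, 0, 0], [0, 0, 0, 0, 0, 0]])

```text
time: 42.5
tool_pos: [380.1, 272.3, 217.9]
tcp_rot: [180.0, -0.0, 90.1]
ft_force: [-0.1, 0.2, -1.7]
finger_gap: 26.1
grip_force: 59.2
```

Run:
```python
from h import *
print(sense()['tool_pos'],sense()['finger_gap'])
for n in('wrist','scene','top'):
    p,W,C,uv=cloud(n)
    m=near(W,(379,274),65,190,250)&(C.min(1)>120);P=W[m];print(n,len(P),P.min(0).round(),P.max(0).round(),((P.min(0)+P.max(0))/2).round(1))
    m=m&(W[:,2]>238);P=W[m];print(annulus(P,10,56,(379,274)).round(1));A=np.c_[P[:,:2],np.ones(len(P))];print('plane',np.linalg.lstsq(A,P[:,2],rcond=None)[0],P[:,2].mean())
    m=near(W,(379,274),75,99,110)&(C[:,0]>C[:,2]+60);P=W[m];print(len(P),annulus(P,45,58,(379,274)).round(1))
```

```text
[380.12262864 272.31024022 217.90380467] 26.147986159468253
wrist 21549 [323. 217. 195.] [436. 329. 246.] [379.7 273.2 220.5]
[379.8 273.1]
plane [-9.73519326e-03 -1.75530464e-04  2.46348802e+02] 242.60217836555938
1742 [377.7 274.6]
scene 1124 [323. 215. 194.] [439. 329. 247.] [381.4 271.7 220.6]
[383.7 271.7]
plane [-1.70311725e-02  1.47751552e-02  2.46149113e+02] 243.2835007458228
489 [380.4 273. ]
top 1292 [326. 216. 191.] [436. 286. 248.] [381.4 251.3 219.4]
[381.6 272.5]
plane [-7.99526668e-03 -1.99366299e-03  2.44869671e+02] 241.32565436763676
371 [378.7 274.5]
```

Call:
apply_moves(rows=[[1.5, -1, 15, 0, 0, 0], [0, 0, 20, 0, 0, 0], [0, 0, 18, 0, 0, 0], [0, 0, 12, 0, 0, 0], [0, 0, 7, 0, 0, 0]])

```text
time: 43.28
tool_pos: [378.7, 273.6, 144.7]
tcp_rot: [-180.0, 0.0, 90.1]
ft_force: [-0.3, 0.1, -1.7]
finger_gap: 26.2
grip_force: 59.3
```

Call:
apply_moves(rows=[[0, 0, 4, 0, 0, 0], [0, 0, 3, 0, 0, 0], [0, 0, 3, 0, 0, 0], [0, 0, 1.5, 0, 0, 0], [0, 0, 0.5, 0, 0, 0]])

```text
time: 43.9
tool_pos: [379.1, 273.8, 133.7]
tcp_rot: [180.0, -0.0, 90.1]
ft_force: [0.5, 0.8, -2.0]
finger_gap: 26.1
grip_force: 59.3
```

Call:
apply_moves(rows=[[0, 0, 0.7, 0, 0, 0], [0, 0, 0.7, 0, 0, 0], [0, 0, 0.7, 0, 0, 0], [0, 0, 0.5, 0, 0, 0], [0, 0, 0, 0, 0, 0]])

```text
time: 44.52
tool_pos: [379.1, 274.0, 131.9]
tcp_rot: [180.0, -0.0, 90.1]
ft_force: [-3.4, -0.7, 5.8]
finger_gap: 25.9
grip_force: 60.2
```

Call:
apply_moves(rows=[[0, 0, 0.4, 0, 0, 0], [0, 0, 0, 0, 0, 0], [0, 0, 0, 0, 0, 0], [0, 0, 0, 0, 0, 0], [0, 0, 0, 0, 0, 0]])

```text
time: 45.15
tool_pos: [379.2, 274.0, 131.9]
tcp_rot: [180.0, -0.0, 90.1]
ft_force: [-6.1, -1.4, 9.2]
finger_gap: 26.3
grip_force: 60.4
```

Call:
apply_moves(rows=[[0, 0, 0, 0, 0, 0], [0, 0, 0, 0, 0, 0], [0, 0, 0, 0, 0, 0], [0, 0, 0, 0, 0, 0], [0, 0, -5, 0, 0, 0]], fingers=55)

```text
time: 45.78
tool_pos: [378.7, 273.5, 135.4]
tcp_rot: [-179.9, 0.0, 90.1]
ft_force: [0.1, -0.6, 0.3]
finger_gap: 54.9
grip_force: 0.0
```

Call:
apply_moves(rows=[[0, 0, -10, 0, 0, 0], [0, 0, -20, 0, 0, 0], [0, 0, -25, 0, 0, 0], [0, 0, -20, 0, 0, 0], [0, 0, -10, 0, 0, 0]])

```text
time: 46.4
tool_pos: [379.7, 274.1, 222.8]
tcp_rot: [179.9, -0.1, 90.1]
ft_force: [0.3, 0.7, -1.2]
finger_gap: 55.1
grip_force: 0.0
```

```bash
python3 chk.py 379 274
python3 - <<'E'
from h import *
for c in ['scene','top']:
    p,_=eyes.snapshot(c)
    if c=='scene': cv2.imwrite('pics/end.png',p[:,:,::-1])
    for n in "bottle vial_rack foot_a lid_blue".split(): print(c,n,[(np.round(r['xyz']).tolist(),round(r['confidence'],2)) for r in models.place_of(n,c)])
E
```

```text
wrist 11816 [378.6 274.9] tilt [-0.02 -0.07] z 156.2 ext [323. 218. 147.] [434. 331. 159.]
scene 677 [380.8 274. ] tilt [-1.21  2.3 ] z 157.8 ext [323. 217. 147.] [437. 332. 162.]
top 1325 [379.8 274.3] tilt [-0.07  0.25] z 154.7 ext [326. 219. 147.] [435. 322. 160.]
scene bottle [([471.0, -111.0, 0.0], 0.68)]
scene vial_rack [([508.0, 442.0, -0.0], 0.9), ([472.0, 91.0, 1.0], 0.6)]
scene foot_a [([640.0, -222.0, 0.0], 0.72)]
scene lid_blue [([472.0, 92.0, 90.0], 0.8)]
top bottle [([467.0, -113.0, 0.0], 0.64)]
top vial_rack [([510.0, 442.0, 1.0], 0.93)]
top foot_a [([643.0, -224.0, 3.0], 0.78)]
top lid_blue [([473.0, 90.0, 92.0], 0.76)]
```

View pics/end.png

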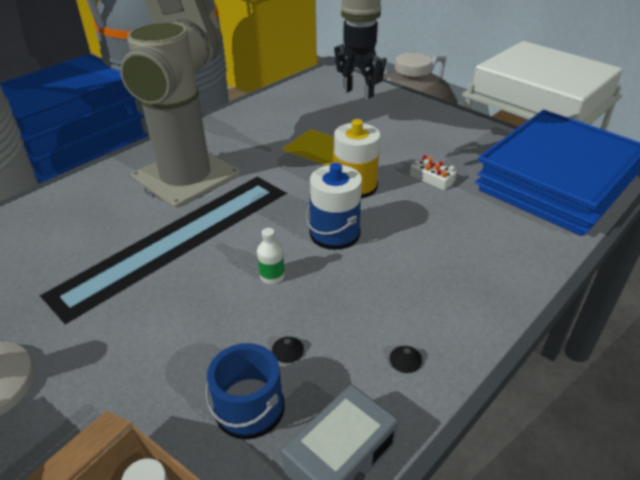

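The end picture shows both flasks closed, blue at (335,205) and yellow at (357,155). Both lids are level, the gripper is clear, and the bottle (271,257), rack (433,172) and feet are where they stood.

```bash
python3 -c "
from bench import job
print(job.hand_in())"
```

```text
the job is handed in; nothing more can be done
None
```

I loaded and closed both dewar flasks, blue first and then yellow, with each canister let down to the floor and both lids level and home, the other things where they stood, and handed the job in at about 46 s.

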